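Tally two cells on the desk counters

ROBOT

A 6-joint arm with a two-finger parallel gripper is mounted at the origin on the work surface; the furniture and walls round the work are solid. World frame = base frame: x ahead of the robot, y to its left, z up, the work surface at z = 0. Lengths are in m, angles in rad, forces in N, time in s.
With the tool pointing down it reaches from about 0.3 to 0.875 m from the base axis. Payload 6.4 kg.
Tool frame: the origin (TCP) lies between the finger pads; the fingertips stand 19 mm ahead of it and the grasp point (between the pads) is the TCP (ctrl.tips_ahead is the z of the fingertips in the tool frame, in m); z points along the fingers, y is the line along which they close (so a half turn about z gives the same grasp; the last joint's range is limited). The gripper opens to 85 mm and grips with 20 to 120 N. Pads are 22 mm wide; open, the fingers measure 114 mm over their backs; the gripper's body (76 mm by 85 mm) begins 54 mm behind the grasp point. The pads swing forward as they close: fully open they stand 13 mm farther back than shut.
Start: joints at [-1.325, 0.181, 1.607, -0, 1.354, -0.206], TCP at [0.251, -0.517, 0.25] pointing down, gripper open.
Joint ranges: [-2.99, 2.99], [-0.89, 2.07], [0.3, 2.58], [-1.14, 4.28], [0, 2.63], [-3.12, 3.12]. Speed limits (rad/s): [2.57, 2.57, 3.01, 3.14, 3.14, 3.14].

INTERFACE

Orientations are given as a unit quaternion [w, x, y, z].
In Python, from bench import readout, vision, ctrl gives the robot as it stands.
- The arm moves only by the tool play_rows, never from a script. Its arguments are lists of equal length, an entry for each row: "xyz": the shift along the tool's x, y, z in mm, a list of three; "rot": the turn, a rotation vector about the tool's x, y, z in rad, a list of three; "grip": the opening, from 0 (shut) to 1 (fully open). In form: {"xyz": [[x, y, z], ...], "rot": [[rx, ry, rz], ...], "grip": [grip, ...]}. A call has exactly 10 rows; each row is the pose to reach, as a shift and turn from the pose commanded when the call began, along the tool's axes at that moment; what a row does not reach only later rows make up. A row lasts 1/8 s, in which the tool goes at most 62.5 mm and 10.7 degrees, less where a joint would pass 70% of its speed; a pose out of reach is approached as far as the arm can. A call with a gripper value outside its range is refused whole. The fingers move at their own pace and stop on an object; the grip force is fixed at half the most. Time passes only in rows, so rows that repeat a pose let the fingers close, or fill a call up. It gives the time, the measured TCP pose, the force, the opening and the grip force at its end, in the units of the state.
- readout.get_obs(): the state, without advancing time (a new reading comes with each control period).
- vision.camera(name): name is "scene" or "top"; returns a dict with "color" (420x560x3 uint8, red, green, blue), "depth" (420x560 float32, m along the optical axis (not along the pixel's ray), 0 where there is no reading), "camera_matrix" (3x3 intrinsics, pixels), "k1" (the pictures are not rectified: a ray, as slopes to the right and down, at radius r is drawn at 1 + k1 r^2 times it, then the intrinsics apply), "extrinsics" (4x4, takes a point from camera to world coordinates). Camera axes: x right, y down, z forward; pixel columns grow to the right and rows downward; lengths in m; the calibration is good to about 2 mm. A picture is of the moment at which its call begins.
- ctrl.hand_in(): hands the job in; it is judged then, once.
The state is a dict: "time_s": time; "q": joint angles; "dq": joint speeds; "joint_efforts": joint torques, N m; "eef_pos": TCP position; "eef_rot": TCP orientation; "wrist_force": force on the tool from outside, world axes, zero at the start; "torque": the same for the moment, N m; "opening": opening from 0.0 (shut) to 1.0 (fully open); "grasp_force": force on a finger pad.
Only numpy, scipy, OpenCV 4.12 (cv2) and the standard library are available. Lean on these libraries where they do the work, as an engineer would, in place of code of your own. Each camera call takes 0.05 s, during which the arm holds its last target. There are 200 camera calls.

TASK

A cell of the blue kind and then one of the red kind were seen in the microscope: tally them. With the fingertips gently press the key of the blue desk counter all the way down and let it spring up, then do the same with the key of the red one, and draw the hand away. Grasp nothing, do not lift or shift any counter, do not touch the yellow and green counters, and leave the things around where they are.

Things in the scene. Friction and masses are not known exactly. Their poses are not given: they have to be found in the camera images.
- tally_blue: desk tally counter with a blue key and a blue band round its foot: a loose white housing (0.46 kg) 76 long (its x), 50 wide (its y), 40 mm tall on rubber feet. Origin at the centre of its underside, z up. A black window with white number drums lies on the front part of its top (-x); a reset wheel stands 8 mm out of its -y side (58 mm wide in all)
- tally_blue_key_top (a point): centre of the top face of the blue key, z up: a round blue cap, 24 mm across and 6 mm thick, on a steel stem, 14 mm ahead (+x) of the housing's centre; its top is 56 mm above the worktop when up (16 mm above the housing) and moves with the key
- tally_blue_key (a joint): travel of that key in m: 0 up, 0.010 at the bottom stop; straight down; a spring returns it (1.6 N to start, about 6 N at the bottom). A press counts from 0.007 (about 5 N)
- tally_red: desk tally counter with a red key and a red band round its foot: a loose white housing (0.46 kg) 76 long (its x), 50 wide (its y), 40 mm tall on rubber feet. Origin at the centre of its underside, z up. A black window with white number drums lies on the front part of its top (-x); a reset wheel stands 8 mm out of its -y side (58 mm wide in all)
- tally_red_key_top (a point): centre of the top face of the red key, z up: a round red cap, 24 mm across and 6 mm thick, on a steel stem, 14 mm ahead (+x) of the housing's centre; its top is 56 mm above the worktop when up (16 mm above the housing) and moves with the key
- tally_red_key (a joint): travel of that key in m: 0 up, 0.010 at the bottom stop; straight down; a spring returns it (1.6 N to start, about 6 N at the bottom). A press counts from 0.007 (about 5 N)
- tally_yellow: desk tally counter with a yellow key and a yellow band round its foot: a loose white housing (0.46 kg) 76 long (its x), 50 wide (its y), 40 mm tall on rubber feet. Origin at the centre of its underside, z up. A black window with white number drums lies on the front part of its top (-x); a reset wheel stands 8 mm out of its -y side (58 mm wide in all)
- tally_yellow_key_top (a point): centre of the top face of the yellow key, z up: a round yellow cap, 24 mm across and 6 mm thick, on a steel stem, 14 mm ahead (+x) of the housing's centre; its top is 56 mm above the worktop when up (16 mm above the housing) and moves with the key
- tally_yellow_key (a joint): travel of that key in m: 0 up, 0.010 at the bottom stop; straight down; a spring returns it (1.6 N to start, about 6 N at the bottom). A press counts from 0.007 (about 5 N)
- tally_green: desk tally counter with a green key and a green band round its foot: a loose white housing (0.46 kg) 76 long (its x), 50 wide (its y), 40 mm tall on rubber feet. Origin at the centre of its underside, z up. A black window with white number drums lies on the front part of its top (-x); a reset wheel stands 8 mm out of its -y side (58 mm wide in all)
- tally_green_key_top (a point): centre of the top face of the green key, z up: a round green cap, 24 mm across and 6 mm thick, on a steel stem, 14 mm ahead (+x) of the housing's centre; its top is 56 mm above the worktop when up (16 mm above the housing) and moves with the key
- tally_green_key (a joint): travel of that key in m: 0 up, 0.010 at the bottom stop; straight down; a spring returns it (1.6 N to start, about 6 N at the bottom). A press counts from 0.007 (about 5 N)
- tube_rack: clear rack of capped blood tubes, 54 x 147 mm, 92 mm tall; loose; origin under its centre
- pink_dish: closed dish with pink medium, 61 mm across, 16 mm tall; loose; origin under its centre
- oil_bottle: small brown bottle with black cap, 30 mm across, 70 mm tall; loose; origin under its centre
- coverglass_box: small orange and white box, 50 x 50 x 20 mm; loose; origin under its centre
- marker: black and white marker pen lying flat, 138 mm along its y, 16 mm wide, 12 mm tall; loose; origin under its middle
Mind the look-alikes: they are no part of the job. Leave any turquoise look-alike of the tally_blue alone.

How it is judged:
On the way, in this order (a step that is already met when the one before it is completed fails the run):
1. the blue key is pressed down (7 mm or more) (value of joint tally_blue_key above 0.007 m), for 0.05 s.
2. the blue key is up again (value of joint tally_blue_key below 0.0015 m), for 0.1 s.
3. the red key is pressed down (7 mm or more) (value of joint tally_red_key above 0.007 m), for 0.05 s.
4. the red key is up again (value of joint tally_red_key below 0.0015 m), for 0.1 s.
At the end, for the whole second after the job is handed in: The blue key, then the red key, was pressed 7 mm or more and let up; all four keys are up (within 1.5 mm), every counter stands upright (0.05 rad), at rest and within 10 mm of where it stood, and so do the rack, dish, bottle, box and pen (value of joint each of tally_blue_key, tally_red_key, tally_yellow_key, tally_green_key below 0.0015 m and distance of each of tally_blue, tally_red, tally_yellow, tally_green, tube_rack, pink_dish, oil_bottle, coverglass_box, marker from where it was at the start of the episode below 0.01 m and angle between each of tally_blue, tally_red, tally_yellow, tally_green's own z axis and vertical below 0.05 rad and linear speed of each of tally_blue, tally_red, tally_yellow, tally_green below 0.02 m/s); the robot touches nothing.
It fails at once if the arm or fingers touch the yellow or green counter, or its key is pressed (value of joint any of tally_yellow_key, tally_green_key above 0.002 m or contact force between any of the arm, the fingers and tally_yellow above 0.5 N or contact force between any of the arm, the fingers and tally_green above 0.5 N).
It fails at once if a counter is shifted more than 10 mm, lifted, or tipped by more than 0.15 rad (distance of any of tally_blue, tally_red, tally_yellow, tally_green from where it was at the start of the episode above 0.01 m or angle between any of tally_blue, tally_red, tally_yellow, tally_green's own z axis and vertical above 0.15 rad).
It fails at once if a counter is pressed with more than 25 N (contact force between any of the arm, the fingers and tally_blue above 25 N or contact force between any of the arm, the fingers and tally_red above 25 N).
It fails at once if the rack, dish, bottle, box or pen is shifted more than 10 mm (distance of any of tube_rack, pink_dish, oil_bottle, coverglass_box, marker from where it was at the start of the episode above 0.01 m).
It fails at once if both keys are down at once (value of joint each of tally_blue_key, tally_red_key above 0.002 m).
It also fails if it takes over 32 s, if anything falls off the work surface, if the arm or the gripper's body presses on something with over 40 N, if the wrist force passes 120 N, or if a joint passes its speed limit or range.

## Working session

There is one attempt and no reset: what is moved stays moved. The work goes in short steps, Python scripts to look and compute and a tool call to move; the robot and the scene stay as the last step left them, time stands still between calls to the robot, and variables do not carry over. Pictures are saved under pics/ and viewed, at most 10 in all, crops included, and the job is handed in when it is done.

Besides the shell and the picture viewer there is one more tool, called after "Emit:" as a command line: name --argument value ..., lists and objects as JSON in quotes. play_rows: Moves the arm, as the interface text tells. Its arguments: {"type":"object","properties":{"xyz":{"type":"array","items":{"type":"array","items":{"type":"number"}}},"rot":{"type":"array","items":{"type":"array","items":{"type":"number"}}},"grip":{"type":"array","items":{"type":"number"}}},"required":["xyz","rot","grip"]}

```bash
mkdir -p pics
cat > h.py <<'E'
import numpy as np,cv2
from bench import readout,vision,ctrl
def save(n,im,crop=None,s=1):
    if crop: x0,y0,x1,y1=crop; im=im[y0:y1,x0:x1]
    cv2.imwrite('pics/'+n,cv2.resize(im[:,:,::-1],None,fx=s,fy=s,interpolation=cv2.INTER_CUBIC))
def ray(c,u,v):
    K=c['camera_matrix'];d=np.array([(u-K[0,2])/K[0,0],(v-K[1,2])/K[1,1]]);p=d.copy()
    for _ in range(20): p=d/(1+c['k1']*(p@p))
    return np.array([p[0],p[1],1.])
def atz(c,u,v,z):
    E=c['extrinsics'];r=E[:3,:3]@ray(c,u,v);o=E[:3,3];return o+r*(z-o[2])/r[2]
def dep(c,u,v):
    E=c['extrinsics'];return E[:3,:3]@(ray(c,u,v)*c['depth'][int(round(v)),int(round(u))])+E[:3,3]
E
python3 - <<'E'
from h import *
import pickle
for n in('top','scene'):
    c=vision.camera(n);pickle.dump(c,open(n+'.pkl','wb'));save(n+'0.png',c['color'],s=1.42);print(c['extrinsics'],c['camera_matrix'],c['k1'])
o=readout.get_obs();print(o['eef_pos'],o['eef_rot'],o['wrist_force'],ctrl.tips_ahead)
E
```

```text
[[ 0.00680688 -0.99334856  0.11494476  0.44266962]
 [-0.99997223 -0.00711049 -0.00223154  0.05068289]
 [ 0.00303401 -0.11492637 -0.99336938  1.1263268 ]
 [ 0.          0.          0.          1.        ]] [[450.37500984   0.         279.15849899]
 [  0.         450.37500984 210.34645602]
 [  0.           0.           1.        ]] 0.03972370873333689
[[ 0.78941079 -0.47941868  0.38339057 -0.08433368]
 [-0.61382189 -0.60904596  0.5022805  -0.8113071 ]
 [-0.00730018 -0.63183917 -0.77506514  1.33884853]
 [ 0.          0.          0.          1.        ]] [[545.95652911   0.         284.42843977]
 [  0.         545.95652911 214.83622283]
 [  0.           0.           1.        ]] -0.21512180787864932
[ 0.2509453  -0.51684124  0.24948104] [-7.85157448e-04  9.74588728e-01  2.24000433e-01 -1.42857584e-05] [ 0.34248105  0.28061997 -0.76140474] 0.019
```

View pics/top0.png

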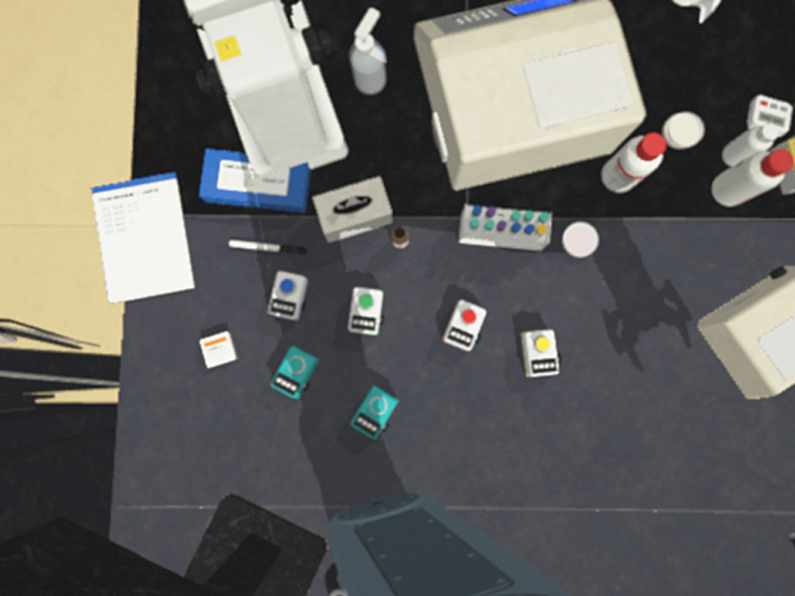

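View pics/scene0.png

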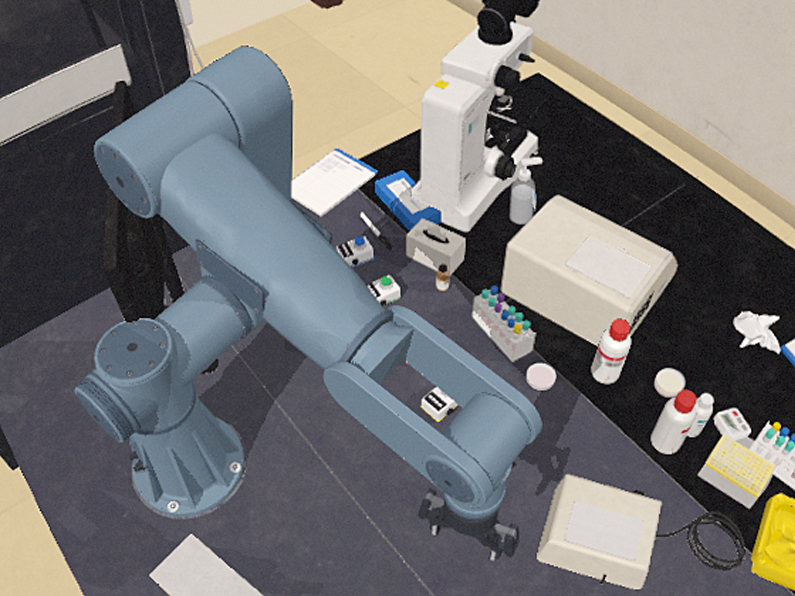

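Candidates in the top view (800-px picture):
- **Blue:** the white housing with a blue key at (287,286). The turquoise look-alikes are at (297,365) and (378,405).
- **Red:** the white housing with a red key at (469,316). The red bottle caps at (650,147) and (778,162) are not counters. Green is at (366,300) and yellow at (542,344).

I choose (287,286), then (469,316), and check both in a crop.

Run:
```python
from h import *
import pickle
from scipy.spatial.transform import Rotation as R
c=pickle.load(open('top.pkl','rb'));im=c['color']
save('crop.png',im,(170,170,410,320),3.3)
hsv=cv2.cvtColor(im,cv2.COLOR_RGB2HSV)
for n,(u,v) in dict(blue=(202,201),red=(330,223),green=(258,211),yellow=(382,242)).items():
    h0=hsv[v,u,0].astype(int)
    m=(np.minimum(abs(hsv[:,:,0].astype(int)-h0),180-abs(hsv[:,:,0].astype(int)-h0))<10)&(hsv[:,:,1]>110)
    w=np.zeros_like(m);w[v-10:v+10,u-10:u+10]=1
    k,l,st,ce=cv2.connectedComponentsWithStats((m&w).astype(np.uint8))
    i=1+st[1:,4].argmax();print(n,ce[i],st[i],atz(c,*ce[i],.054).round(4),dep(c,*ce[i]).round(4))
o=readout.get_obs();q=o['eef_rot'];print(R.from_quat([q[1],q[2],q[3],q[0]]).as_matrix().round(3))
```

```text
blue [201.72580645 200.87096774] [198 197   9   9  62] [0.5883 0.2342 0.054 ] [0.5885 0.2344 0.0527]
red [329.94029851 222.32835821] [326 218   9  10  67] [ 0.5388 -0.0732  0.054 ] [ 0.5388 -0.0733  0.0537]
green [257.25925926 211.59259259] [254 208   8   8  54] [0.5634 0.1007 0.054 ] [0.563  0.1006 0.0572]
yellow [381.61111111 241.69444444] [377 237  10  10  72] [ 0.4936 -0.1955  0.054 ] [ 0.4937 -0.1958  0.0524]
[[ 0.9    0.437 -0.   ]
 [ 0.437 -0.9    0.002]
 [ 0.    -0.002 -1.   ]]
```

View pics/crop.png

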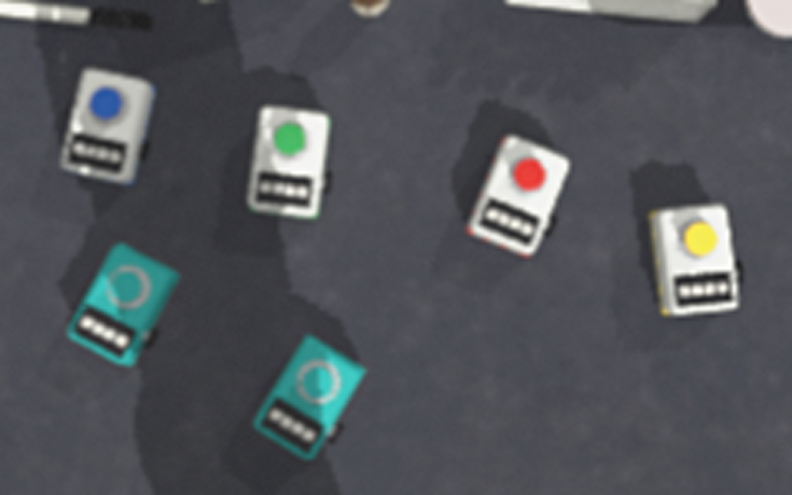

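The crop confirms blue at crop (106,103) and red at (528,173); both are white housings with a coloured foot band. Next: close the fingers and move toward blue at height.

Emit:
play_rows --xyz '[[20, -17, 0], [62, -52, 0], [108, -90, 0], [155, -130, 0], [202, -169, 0], [249, -208, 0], [296, -248, 0], [342, -286, 0], [380, -318, 0], [400, -335, 0]]' --rot '[[0, 0, 0], [0, 0, 0], [0, 0, 0], [0, 0, 0], [0, 0, 0], [0, 0, 0], [0, 0, 0], [0, 0, 0], [0, 0, 0], [0, 0, 0]]' --grip '[0, 0, 0, 0, 0, 0, 0, 0, 0, 0]'

```text
time_s: 1.35
eef_pos: [0.4649, -0.0388, 0.25]
eef_rot: [-0.0, 0.974, 0.225, -0.0]
wrist_force: [0.7, -0.9, 0.4]
opening: 0.001
grasp_force: 0.0
```

```bash
cat > d.py <<'E'
from h import *
import sys
from scipy.spatial.transform import Rotation as R
o=readout.get_obs();q=o['eef_rot'];M=R.from_quat([q[1],q[2],q[3],q[0]])
for n,t in dict(blue=(.5883,.2342),red=(.5388,-.0732)).items():
    print(n,(M.inv().apply(np.array([*t,.075])-o['eef_pos'])*1000).round(1))
print(o['time_s'],o['eef_pos'],M.as_matrix().round(3)[2],o['wrist_force'],o['opening'],o['q'].round(2) if hasattr(o['q'],'round') else o['q'])
E
python3 d.py
python3 - <<'E'
from h import *
import pickle
c=pickle.load(open('top.pkl','rb'))
P=np.array([dep(c,u,v) for v in range(0,175,2) for u in range(100,340,2) if c['depth'][v,u]>0])
m=(P[:,2]>.1)&(P[:,1]>.0)
Q=P[m];Q=Q[np.argsort(Q[:,0])];print(Q[:12:2].round(3))
E
```

```text
blue [ 230.7 -191.   175.1]
red [ 51.3  63.5 175. ]
1.35 [ 0.46492968 -0.0387896   0.24999978] [-0.    -0.001 -1.   ] [ 0.72618115 -0.87405812  0.42716633] 0.001329917873007443 [-0.34 -0.07  1.87  0.    1.34  0.78]
[[0.789 0.26  0.337]
 [0.79  0.262 0.107]
 [0.79  0.259 0.327]
 [0.79  0.263 0.229]
 [0.79  0.258 0.299]
 [0.79  0.264 0.308]]
```

Emit:
play_rows --xyz '[[20, -17, 0], [60, -50, 0], [107, -88, 10], [150, -124, 40], [190, -157, 75], [218, -180, 110], [231, -191, 140], [231, -191, 155], [231, -191, 160], [231, -191, 160]]' --rot '[[0, 0, 0], [0, 0, 0], [0, 0, 0], [0, 0, 0], [0, 0, 0], [0, 0, 0], [0, 0, 0], [0, 0, 0], [0, 0, 0], [0, 0, 0]]' --grip '[0, 0, 0, 0, 0, 0, 0, 0, 0, 0]'

```text
time_s: 2.6
eef_pos: [0.5894, 0.2306, 0.091]
eef_rot: [0.0, 0.975, 0.224, 0.0]
wrist_force: [0.1, 0.3, 0.8]
opening: -0.001
grasp_force: 0.0
```

```bash
python3 d.py; python3 -c "
from h import *
for n,b in(('scene',(200,130,320,220)),('top',(160,160,280,250))):
    c=vision.camera(n);save(n+'1.png',c['color'],b,5)
"; cd pics; python3 -c "
import cv2,numpy as np
a=cv2.imread('scene1.png');b=cv2.imread('top1.png');cv2.imwrite('both1.png',cv2.resize(np.hstack([a,b]),(800,300)))"
```

```text
blue [ 0.6 -3.7 16. ]
red [-177.9  251.4   16. ]
2.6 [0.58938197 0.2306024  0.09099365] [ 0.001  0.    -1.   ] [0.11040375 0.34634443 0.82685132] -0.000562258322249795 [ 0.19  0.48  1.56 -0.    1.1   1.31]
```

View pics/both1.png

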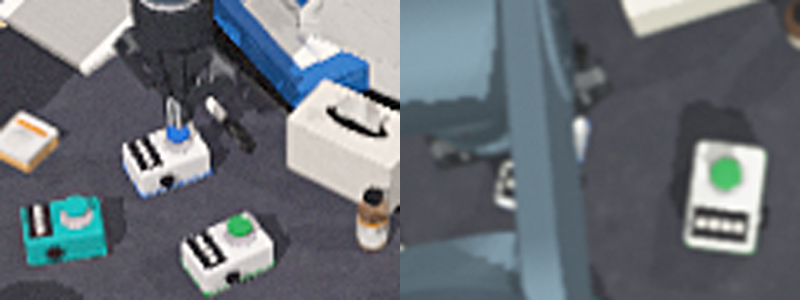

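The scene view shows the fingertips just above the blue cap at (177,130). I'll correct y by −4 mm and press down in small steps.

Emit:
play_rows --xyz '[[1, -4, 3], [1, -4, 8], [1, -4, 12], [1, -4, 15], [1, -4, 17], [1, -4, 19], [1, -4, 21], [1, -4, 22], [1, -4, 23], [1, -4, 23]]' --rot '[[0, 0, 0], [0, 0, 0], [0, 0, 0], [0, 0, 0], [0, 0, 0], [0, 0, 0], [0, 0, 0], [0, 0, 0], [0, 0, 0], [0, 0, 0]]' --grip '[0, 0, 0, 0, 0, 0, 0, 0, 0, 0]'

```text
time_s: 3.95
eef_pos: [0.5881, 0.2354, 0.0673]
eef_rot: [-0.0, 0.975, 0.224, -0.0]
wrist_force: [-3.1, -0.3, 4.9]
opening: -0.001
grasp_force: 2.4
```

```bash
python3 d.py
```

```text
blue [-0.4  1.2 -7.7]
red [-179.1  256.1   -7.6]
3.95 [0.58810816 0.23541169 0.06732539] [-0. -0. -1.] [-3.12986115 -0.33769844  4.86159457] -0.000899214372298441 [ 0.19  0.52  1.57 -0.    1.06  1.31]
```

Emit:
play_rows --xyz '[[0, 0, 1], [0, 0, 2], [0, 0, 2.5], [0, 0, 2.5], [0, 0, 2.5], [0, 0, 2.5], [0, 0, 2.5], [0, 0, 2.5], [0, 0, 2.5], [0, 0, 2.5]]' --rot '[[0, 0, 0], [0, 0, 0], [0, 0, 0], [0, 0, 0], [0, 0, 0], [0, 0, 0], [0, 0, 0], [0, 0, 0], [0, 0, 0], [0, 0, 0]]' --grip '[0, 0, 0, 0, 0, 0, 0, 0, 0, 0]'

```text
time_s: 5.2
eef_pos: [0.5882, 0.2354, 0.0651]
eef_rot: [-0.0, 0.975, 0.224, -0.0]
wrist_force: [-4.0, -0.3, 6.4]
opening: 0.003
grasp_force: 3.1
```

```bash
python3 d.py;  python3 -c "
from h import *
c=vision.camera('scene');save('scene2.png',c['color'],(210,140,300,210),7)
"
```

```text
blue [-0.5  1.2 -9.9]
red [-179.2  256.1   -9.9]
5.2 [0.58819879 0.23544192 0.06507752] [-0. -0. -1.] [-3.98440094 -0.29994001  6.38408297] 0.0031685249414425774 [0.19 0.52 1.57 0.   1.05 1.31]
```

View pics/scene2.png

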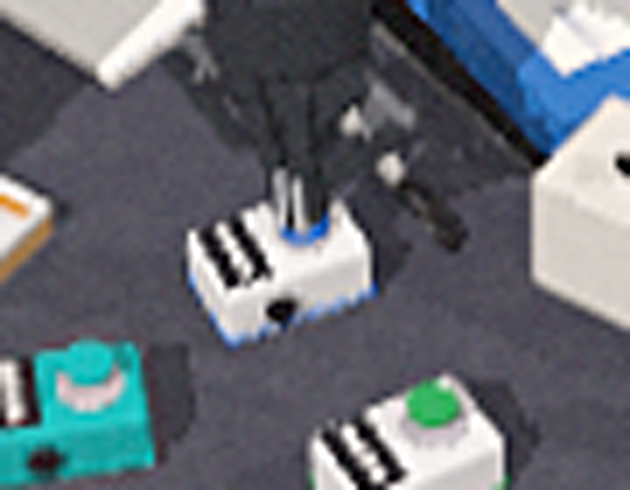

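The blue cap at (303,230) is sunk nearly to the housing, and 6.4 N at 9.9 mm matches the bottom of the spring. Now lift straight up, then go over high to red.

Emit:
play_rows --xyz '[[0, 0, -5], [0, 0, -12], [0, 0, -25], [0, 0, -55], [0, 0, -90], [-15, 21, -115], [-45, 64, -120], [-80, 114, -120], [-110, 157, -120], [-125, 179, -120]]' --rot '[[0, 0, 0], [0, 0, 0], [0, 0, 0], [0, 0, 0], [0, 0, 0], [0, 0, 0], [0, 0, 0], [0, 0, 0], [0, 0, 0], [0, 0, 0]]' --grip '[0, 0, 0, 0, 0, 0, 0, 0, 0, 0]'

```text
time_s: 6.5
eef_pos: [0.5539, 0.0172, 0.1857]
eef_rot: [0.001, 0.975, 0.223, 0.001]
wrist_force: [0.9, 0.6, -0.2]
opening: -0.001
grasp_force: 0.0
```

Emit:
play_rows --xyz '[[-20, 28, 0], [-45, 64, 0], [-54, 77, 15], [-54, 77, 45], [-54, 77, 70], [-54, 77, 85], [-54, 77, 92], [-54, 77, 95], [-54, 77, 95], [-54, 77, 95]]' --rot '[[0, 0, 0], [0, 0, 0], [0, 0, 0], [0, 0, 0], [0, 0, 0], [0, 0, 0], [0, 0, 0], [0, 0, 0], [0, 0, 0], [0, 0, 0]]' --grip '[0, 0, 0, 0, 0, 0, 0, 0, 0, 0]'

```text
time_s: 7.75
eef_pos: [0.5395, -0.0732, 0.0905]
eef_rot: [0.0, 0.975, 0.224, 0.001]
wrist_force: [-0.3, 0.1, 0.4]
opening: 0.001
grasp_force: 0.0
```

```bash
python3 d.py;  python3 -c "
from h import *
c=vision.camera('scene');save('scene3.png',c['color'],(200,130,400,280),4)
"
```

```text
blue [ 178.1 -255.3   15.5]
red [-0.7 -0.3 15.5]
7.75 [ 0.53952268 -0.07318274  0.09053984] [ 0.001  0.001 -1.   ] [-0.33685295  0.14565676  0.38545001] 0.0011566882847802752 [-0.35  0.31  1.8  -0.    1.02  0.77]
```

View pics/scene3.png

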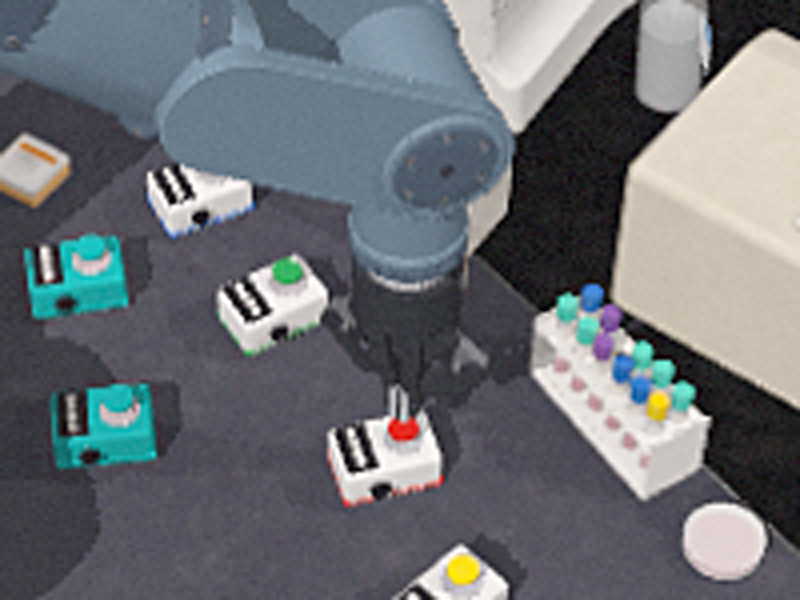

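The fingertips stand just over the red cap at (403,430), and the green and yellow counters are clear. Press in small steps, 25 mm down in all.

Emit:
play_rows --xyz '[[0, 0, 6], [0, 0, 11], [0, 0, 14], [0, 0, 16], [0, 0, 18], [0, 0, 20], [0, 0, 22], [0, 0, 24], [0, 0, 25], [0, 0, 25]]' --rot '[[0, 0, 0], [0, 0, 0], [0, 0, 0], [0, 0, 0], [0, 0, 0], [0, 0, 0], [0, 0, 0], [0, 0, 0], [0, 0, 0], [0, 0, 0]]' --grip '[0, 0, 0, 0, 0, 0, 0, 0, 0, 0]'

```text
time_s: 9.05
eef_pos: [0.5388, -0.073, 0.065]
eef_rot: [-0.0, 0.975, 0.224, -0.0]
wrist_force: [-4.3, 0.6, 7.3]
opening: 0.003
grasp_force: 3.6
```

```bash
python3 d.py
```

```text
blue [ 178.6 -254.7  -10. ]
red [ -0.1   0.2 -10. ]
9.05 [ 0.53880045 -0.07297647  0.06502726] [-0. -0. -1.] [-4.30014553  0.59470975  7.2855628 ] 0.00289572069688982 [-0.35  0.36  1.81 -0.    0.98  0.77]
```

Red is at its bottom stop (7.3 N at 10 mm). Hold briefly, then rise and draw back toward the robot.

Emit:
play_rows --xyz '[[0, 0, 0], [0, 0, -5], [0, 0, -12], [0, 0, -25], [0, 0, -55], [0, 0, -95], [0, 0, -135], [0, 0, -160], [0, 0, -170], [0, 0, -170]]' --rot '[[0, 0, 0], [0, 0, 0], [0, 0, 0], [0, 0, 0], [0, 0, 0], [0, 0, 0], [0, 0, 0], [0, 0, 0], [0, 0, 0], [0, 0, 0]]' --grip '[0, 0, 0, 0, 0, 0, 0, 0, 0, 0]'

```text
time_s: 10.3
eef_pos: [0.5392, -0.0731, 0.2352]
eef_rot: [0.0, 0.975, 0.224, 0.001]
wrist_force: [0.2, -0.2, 0.3]
opening: 0.005
grasp_force: 0.0
```

Emit:
play_rows --xyz '[[-10, 20, 0], [-30, 60, 0], [-55, 110, 0], [-80, 160, 0], [-105, 210, 0], [-125, 250, 0], [-135, 270, 0], [-135, 270, 0], [-135, 270, 0], [-135, 270, 0]]' --rot '[[0, 0, 0], [0, 0, 0], [0, 0, 0], [0, 0, 0], [0, 0, 0], [0, 0, 0], [0, 0, 0], [0, 0, 0], [0, 0, 0], [0, 0, 0]]' --grip '[0, 0, 0, 0, 0, 0, 0, 0, 0, 0]'

```text
time_s: 11.55
eef_pos: [0.5358, -0.3733, 0.2348]
eef_rot: [-0.0, 0.974, 0.225, 0.0]
wrist_force: [0.3, -0.9, 1.2]
opening: -0.0
grasp_force: 0.0
```

```bash
python3 d.py; python3 -c "
from h import *
c=vision.camera('top');save('top4.png',c['color'],(130,130,430,330),2.6)
"
```

```text
blue [ 313.3 -523.   160.1]
red [ 134.1 -268.3  159.9]
11.55 [ 0.53580935 -0.37325473  0.23476728] [ 0. -0. -1.] [ 0.29446037 -0.902092    1.19685506] -0.00014493518585553174 [-0.79  0.36  1.41  0.    1.37  0.33]
```

View pics/top4.png

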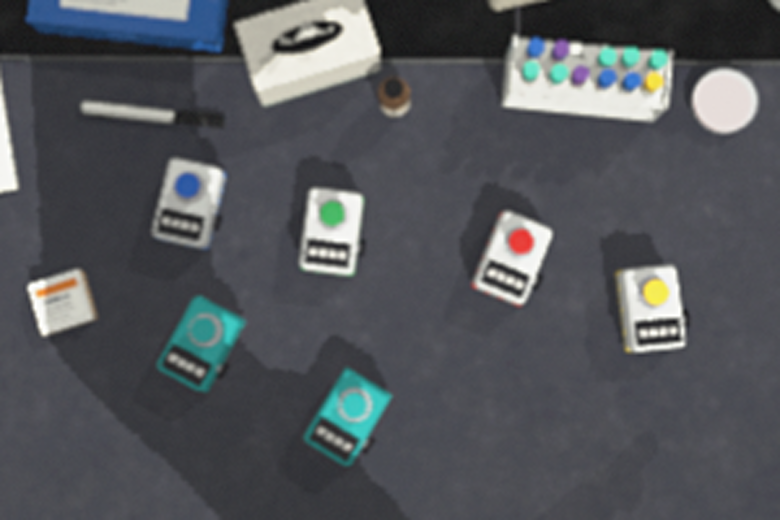

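All the counters and the things around them stand where they were, the blue (187,184) and red (520,240) keys are up, and the hand is clear.

```bash
python3 -c "
from bench import ctrl
print(ctrl.hand_in())"
```

```text
the job is handed in; nothing more can be done
None
```

The blue key and then the red key were each pressed to the stop and sprang back up, nothing looked moved in the last picture, the hand is clear, and the job is handed in (no verdict was returned).

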